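Release the catch and hold the ferrule press closed

TASK

The turned handle and its brass ferrule lie in the lever press ready to be squeezed. Flip the red safety catch up and right over, away from the robot, so that it stays open past upright; then take the lever by its wooden ball knob, pull it round towards the robot as far as it goes so that the ram squeezes the handle, and finish while still holding the lever there (it springs back if let go). Leave the handle in its saddles and do not disturb the other things on the bench.

Things in the scene. Friction and masses are not known exactly. Their poses are not given: they have to be found in the camera images.
- press: horizontal lever press, fixed to the bench: plywood board 240 x 460 x 20 mm with grey steel housings up to 95 mm high. Origin: centre of the board's underside. Its x axis points away from the robot (turned by the press's yaw, up to 0.25 rad), y to the left along the ram, z up. The ram housing stands in the middle, the handle lies left of it (+y), lever and catch lie right of it (-y).
- catch (a joint): flip angle of the red safety catch, rad: 0 closed (starts at 0 to 0.12), grows as its front goes up and over away from the robot, 1.57 = upright, 2.2 = its stop, leaning well back. The hinge axis is level and parallel to the press's y. Light friction (about 0.5 N at the tab), it stays where it is left. Closed, its lip hangs in front of the lever arm and blocks the lever; it clears the arm from about 0.4 rad.
- catch_tab (a point): centre of the thumb tab on the front end of the red catch: a block 14 mm wide along the press's y, 12 mm thick along x, 28 mm high standing on the catch plate (when closed it reaches 13 mm above and 15 mm below this point, which is then 130 mm above the bench). Lies 74 mm from the hinge towards the robot and 45 mm above it when closed (87 mm from the hinge axis in all); 35 mm or more free at either side in y. Its frame turns with the catch.
- catch_hinge (a point): point on the catch's hinge axis, 85 mm above the bench; the axis is parallel to the press's y.
- lever (a joint): lever angle, rad: 0 = sprung back at rest, grows as the knob is pulled round towards the robot, 0.8 = stop. The pivot is vertical: the knob moves on a level arc, clockwise seen from above. A return spring needs about 5 N at the knob at the start, 8 N at the stop, plus about 3 N from the ram once it squeezes the handle (from about 0.57 rad).
- knob_center (a point): centre of the ball knob on the lever, dark wood, 32 mm diameter, 130 mm above the bench, on a 12 mm stem; the steel lever arm (18 mm wide) is below it with its top 102 mm above the bench. The knob is 165 mm from the pivot.
- knob: the same wooden ball knob with its stem; it turns freely about its upright stem; origin at the ball's centre
- lever_pivot (a point): point on the lever's vertical pivot axis, level with the ball's centre
- nose: brass sprung nose of the ram, 25 mm diameter, that presses on the ferrule; moves to +y of the press by 28 mm per rad of the lever; origin on the ram axis at its back face, 13 mm behind its front face; spring 2.5 N/mm
- handle: the turned wooden handle with brass ferrule, 28 mm diameter, 110 mm long along the press's y, loose in two V saddles; origin on its axis, mid-length, 60 mm above the bench
- pull_a: bystander: small light turned drawer knob, 38 mm diameter, 47 mm high, standing on the press board; origin under its centre
- ferrule: bystander: spare brass ferrule ring, 26 mm diameter, 20 mm high, standing on the press board; origin under its centre
- pull_b: bystander: turned wooden drawer knob, 48 mm diameter, 66 mm high; origin under its centre
- wax: bystander: amber jar with black cap, 64 mm diameter, 60 mm high; origin under its centre
- mallet: bystander: wooden mallet lying down, head 60 x 110 x 70 mm, handle 200 mm towards its -x; origin under the back of the head
- billet: bystander: square dark wood billet 45 x 140 x 45 mm; origin under its centre
Not all that is in view belongs to the job. There is more than one size of the handle; the job needs the middle-sized.

How it is judged (in metres and radians):
On the way, in this order (a step that is already met when the one before it is completed fails the run):
1. the safety catch is flipped open past upright with the lever still at rest (value of joint catch above 1.7 rad and value of joint lever below 0.12 rad), for 0.1 s.
2. the lever is pulled to its stop with the catch open and the ram squeezing the handle (value of joint catch above 1.7 rad and value of joint lever above 0.72 rad and contact force between nose and handle above 6 N), for 0.3 s.
At the end, for the whole second after the job is handed in: The robot still holds the knob (1 N or more on it), the lever above 0.72 rad and still, the catch above 1.7 rad, the ram nose pressing the handle with over 6 N, and the handle lying in its saddles, within 5 mm sideways and in height and 0.08 rad (all of step 2 and velocity of joint lever between -0.05 and 0.05 rad/s and contact force between any of the fingers, the arm and knob above 1 N and x of handle in the frame of press between -0.005 and 0.005 m and z of handle in the frame of press between 0.055 and 0.065 m and angle between the y axis of handle and the y axis of press, either way round below 0.08 rad); the arm keeps its last pose, push and grip.
It fails at once if one of the six other things on the bench is disturbed (moved more than 30 mm) (distance of any of pull_a, pull_b, ferrule, wax, mallet, billet from where it was at the start of the episode above 0.03 m).
It also fails if it takes over 48 s, if anything falls off the work surface, if the arm or the gripper's body presses on something with over 40 N, if the wrist force passes 120 N, or if a joint passes its speed limit or range.

ROBOT

A 6-joint arm with a two-finger parallel gripper is mounted at the origin on the work surface. World frame = base frame: x ahead of the robot, y to its left, z up, the work surface at z = 0. Lengths are in mm, angles in rad, forces in N, time in s.
With the tool pointing down it reaches from about 400 to 925 mm from the base axis. Payload 12.5 kg.
Tool frame: the origin (TCP) lies midway between the tips of the shut fingers; the grasp point (between the pads) lies env.grasp_offset behind it (env.grasp_offset is the distance from the TCP to the grasp point, in mm); x points along the fingers, y is the direction in which the jaws open and shut, and the axes are right-handed (so a half turn about x gives the same grasp; the last joint's range is limited). The gripper opens to 95 mm and grips with 3 to 60 N. Pads are 20 mm wide; open, the fingers measure 119 mm over their backs; the gripper's body (75 mm by 180 mm) begins 59 mm behind the grasp point.
Start: joints at [-1.25, 0.491, 1.559, -0, 1.092, -0.106], TCP at [258.749, -568.943, 214.661] pointing down, gripper open.
Joint ranges: [-3.1, 3.1], [-0.84, 2.19], [0.05, 2.79], [-1.13, 4.28], [0.06, 2.93], [-2.69, 2.69]. Speed limits (rad/s): [2.22, 2.22, 2.79, 3.14, 3.14, 3.14].

INTERFACE

Orientations are given as [roll, pitch, yaw] about the fixed x, y, z axes, in that order (R = Rz(yaw) Ry(pitch) Rx(roll)).
In Python, from cell import env gives the robot as it stands.
- The arm moves only by the tool apply_moves, never from a script. Its arguments are lists of equal length, an entry for each row: "offset": the shift along the world's x, y, z in units of 25 mm (1.0 is 25 mm), a list of three; "yaw": the turn about the world's z in units of 6 degrees (1.0 is 6 degrees); "jaw": the closure, from -1 (fully open) to 1 (shut), so that 0 is half open. A call has 1 to 20 rows; each row is the pose to reach, as a shift and turn from the pose measured when the call began; what a row does not reach only later rows make up. A row lasts 1/8 s, in which the tool goes at most 62.5 mm and 10.7 degrees, less where a joint would pass 70% of its speed; a pose out of reach is approached as far as the arm can. A call with a gripper value outside its range is refused whole. The fingers move at their own pace and stop on an object; the grip force is fixed at half the most. Time passes only in rows, so rows that repeat a pose let the fingers close. It gives the time, the measured TCP pose, the force and the opening at its end, in the units of the state.
- env.state(): the state, without advancing time (a new reading comes with each control period).
- env.read_camera(name): name is "side" or "top"; returns a dict with "frame" (384x512x3 uint8, red, green, blue), "fx", "fy", "cx", "cy" (pixels), "distortion" ([k1, k2, p1, p2, k3] as OpenCV has them; the pictures are not rectified), "xyz" and "rotation" of the camera in the world. Camera axes: x right, y down, z forward; pixel columns grow to the right and rows downward; lengths in mm; the calibration is good to about 2 mm. A picture is of the moment at which its call begins. There is no depth.
- env.job_done(): hands the job in, once; it reports no verdict.
The state is a dict: "t": time; "joints": joint angles; "qvel": joint speeds; "tau": joint torques, N m; "eef_pos": TCP position; "tcp_rot": TCP orientation; "ft_force": force on the tool from outside, world axes, zero at the start; "moment": the same for the moment, N m; "opening": opening from 0.0 (shut) to 1.0 (fully open).
Only numpy, scipy, OpenCV 4.12 (cv2) and the standard library are available. Lean on these libraries where they do the work, as an engineer would, in place of code of your own. Each camera call takes 0.05 s, during which the arm holds its last target.

## Working session

There is one attempt and no reset: what is moved stays moved. The work goes in short steps, Python scripts to look and compute and a tool call to move; the robot and the scene stay as the last step left them, time stands still between calls to the robot, and variables do not carry over. Pictures are saved under pics/ and viewed, and the job is handed in when it is done.

Besides the shell and the picture viewer there is one more tool, called as name([rows], argument=value, ...), one row to a line, values as JSON. apply_moves: Moves the arm, as the interface text tells. Its arguments: {"type":"object","properties":{"offset":{"type":"array"},"yaw":{"type":"array"},"jaw":{"type":"array"}},"required":["offset","yaw","jaw"]}

```bash
mkdir -p pics; ls
cat > h.py <<'E'
import numpy as np, cv2
from cell import env
def snap(n):
    c=env.read_camera(n); return c
def K(c): return np.array([[c['fx'],0,c['cx']],[0,c['fy'],c['cy']],[0,0,1]],float)
def ray(c,u,v):
    p=cv2.undistortPoints(np.array([[[u,v]]],float),K(c),np.array(c['distortion'],float))[0,0]
    d=np.array(c['rotation'])@np.array([p[0],p[1],1]); return np.array(c['xyz'],float),d
def atz(c,u,v,z):
    o,d=ray(c,u,v); return o+d*(z-o[2])/d[2]
def proj(c,P):
    R=np.array(c['rotation']); P=np.atleast_2d(np.array(P,float))
    q=(P-np.array(c['xyz']))@R
    r,_=cv2.projectPoints(q.reshape(-1,1,3),np.zeros(3),np.zeros(3),K(c),np.array(c['distortion'],float)); return r[:,0]
def tri(c1,p1,c2,p2):
    o1,d1=ray(c1,*p1);o2,d2=ray(c2,*p2)
    A=np.stack([d1,-d2],1);s=np.linalg.lstsq(A,o2-o1,rcond=None)[0]
    a=o1+s[0]*d1;b=o2+s[1]*d2
    return (a+b)/2,np.linalg.norm(a-b)
def save(c,f,crop=None,k=1):
    im=c['frame'][:,:,::-1]
    if crop: x0,y0,x1,y1=crop; im=im[y0:y1,x0:x1]
    im=cv2.resize(im,None,fx=k,fy=k,interpolation=cv2.INTER_CUBIC); cv2.imwrite(f,im)
E
python3 - <<'E'
from h import *
import pickle
s=env.state();print(s, env.grasp_offset)
for n in('top','side'):
    c=snap(n);pickle.dump(c,open(n+'0.pkl','wb'));save(c,f'pics/{n}0.png',k=1.5)
    print(n,c['xyz'],np.round(c['rotation'],3),c['fx'])
E
```

```text
pics
{'t': 0.0, 'joints': array([-1.24959383e+00,  4.91597449e-01,  1.55947263e+00, -3.20966480e-06,
        1.09169160e+00, -1.05609068e-01]), 'qvel': array([ 0.00012391, -0.00029526, -0.00047771, -0.00064712, -0.00134458,
       -0.00028827]), 'tau': array([-3.53920208e-03, -6.12651086e+01, -2.58190691e+01,  6.90905121e-02,
        4.81812540e-02, -1.16379547e-04]), 'eef_pos': array([ 258.6661483 , -568.68354854,  214.03022559]), 'tcp_rot': array([-1.67397043,  1.5696273 ,  1.89443527]), 'ft_force': array([0.21059841, 0.00341663, 1.78884806]), 'moment': array([-0.03875574,  0.02309762, -0.03292625]), 'opening': 0.9984355423259632} 18.8
top [ 313.93910048  -49.67691798 1523.41760515] [-3.013  0.014 -1.593] 497.7518991262541
side [ 63.42494419 936.82263648 836.00817332] [-2.178  0.007 -2.74 ] 363.0637082527358
```

```bash
cat >> h.py <<'E'
from scipy.spatial.transform import Rotation as Ro
def _R(c): return Ro.from_euler('xyz',c['rotation']).as_matrix()
def ray(c,u,v):
    p=cv2.undistortPoints(np.array([[[u,v]]],float),K(c),np.array(c['distortion'],float))[0,0]
    return np.array(c['xyz'],float),_R(c)@np.array([p[0],p[1],1])
def proj(c,P):
    q=(np.atleast_2d(np.array(P,float))-np.array(c['xyz']))@_R(c)
    return cv2.projectPoints(q.reshape(-1,1,3),np.zeros(3),np.zeros(3),K(c),np.array(c['distortion'],float))[0][:,0]
E
python3 - <<'E'
from h import *
import pickle
s=env.state();R=Ro.from_euler('xyz',s['tcp_rot']).as_matrix();print(np.round(R,3))
for n in('top','side'):
    c=pickle.load(open(n+'0.pkl','rb'));print(proj(c,s['eef_pos']),proj(c,[600,0,0]))
E
```

```text
[[-0.     0.414 -0.91 ]
 [ 0.001 -0.91  -0.414]
 [-1.    -0.001 -0.   ]]
[[462.20590922 275.41237214]] [[246.71663202 167.57067404]]
[[352.35291357 118.03167798]] [[223.77617655 213.96426399]]
```

View pics/top0.png

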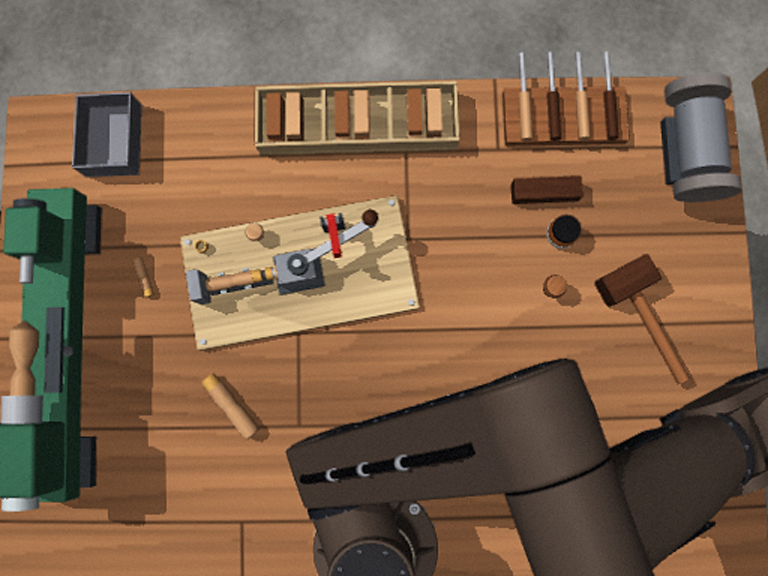

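View pics/side0.png

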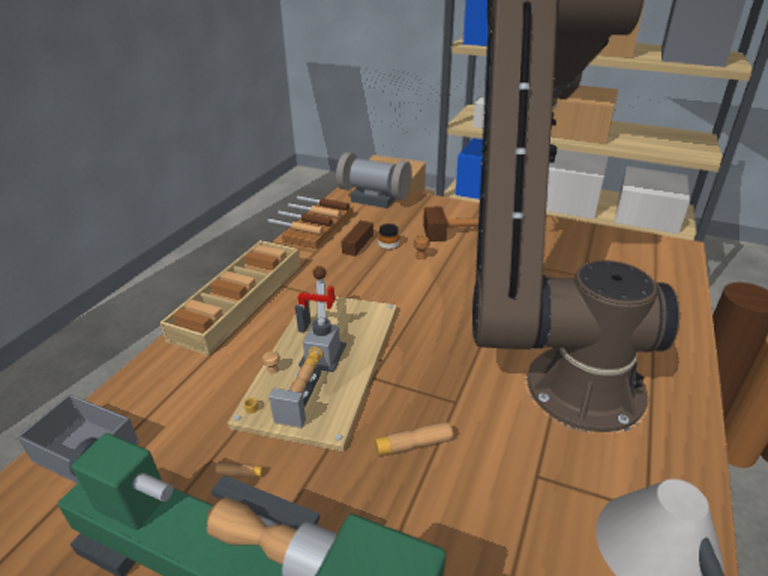

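The top view shows the press around (302,273) in the enlarged picture, with the red catch at (333,235) and the knob at (370,217). There are three handles: the small one at (146,278), the large one at (230,405), and the middle-sized one lying in the press at (240,280). I need the one in the press. I'll confirm in a crop.

Run:
```python
from h import *
import pickle
c=pickle.load(open('top0.pkl','rb'));save(c,'pics/topc.png',(115,125,290,240),4.5)
c=pickle.load(open('side0.pkl','rb'));save(c,'pics/sidec.png',(145,165,275,300),4.4)
```

```text
(no output)
```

View pics/topc.png

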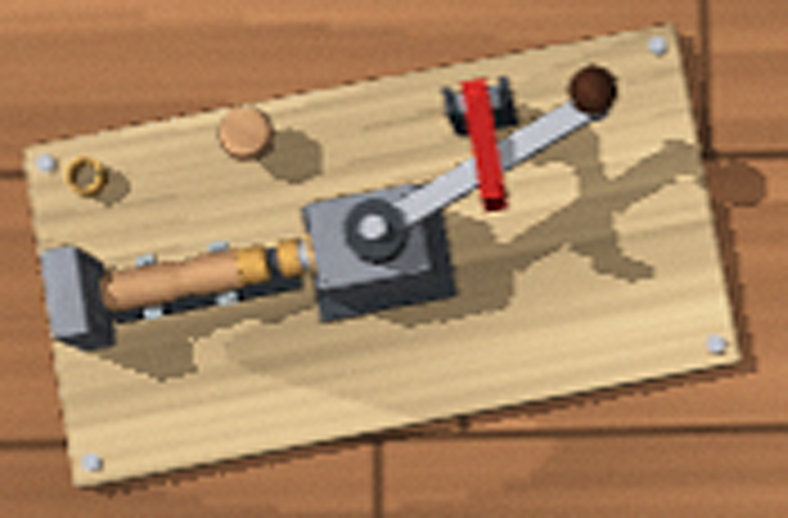

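View pics/sidec.png

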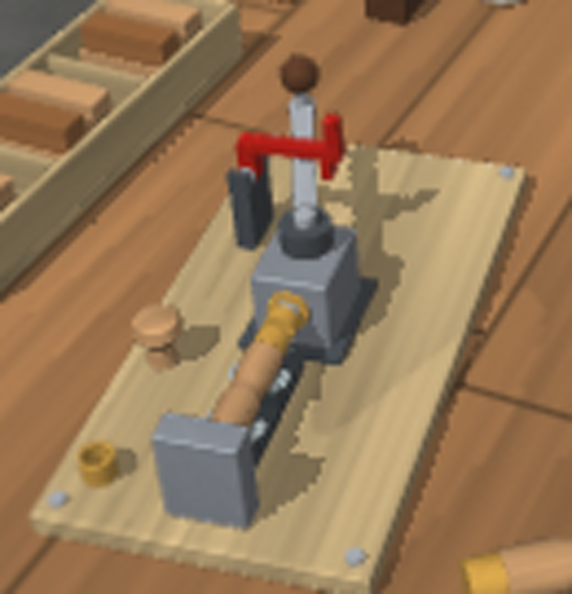

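Run:
```python
from h import *
import pickle
ct=pickle.load(open('top0.pkl','rb'));cs=pickle.load(open('side0.pkl','rb'))
T=lambda x,y:(115+(x+.5)/4.5-.5,125+(y+.5)/4.5-.5)
S=lambda x,y:(145+(x+.5)/4.4-.5,165+(y+.5)/4.4-.5)
kn=atz(ct,*T(593,90),130);print('knob',kn,tri(ct,T(593,90),cs,S(300,75)))
tb=atz(ct,*T(494,203),141);print('tab',tb,tri(ct,T(494,200),cs,S(333,147)),atz(cs,*S(333,147),130))
C=np.array([atz(ct,*T(*p),20) for p in((25,150),(672,25),(740,360),(75,487))]);print(C.round(0))
print([np.linalg.norm(C[i]-C[i-1]).round(0) for i in range(4)])
ctr=C.mean(0);print('ctr',ctr)
e=(C[0]-C[1]+C[3]-C[2]);yaw=np.arctan2(-e[0],e[1]);print('yaw',yaw)
ex=np.array([np.cos(yaw),np.sin(yaw)]);ey=np.array([-ex[1],ex[0]])
pv=atz(ct,*T(374,226),120);print('pivot',pv,np.linalg.norm(pv-kn))
for n,p in(('knob',kn),('tab',tb),('piv',pv)):
    d=(p-ctr)[:2];print(n,d@ex,d@ey)
```

```text
knob [642.47258579  -4.56173063 130.        ] (array([640.43285652,  -5.32035341, 131.14417463]), np.float64(3.7253995348191724))
tab [568.93849412  58.59951404 141.        ] (array([574.66505037,  60.18407839, 119.78138307]), np.float64(0.27410876740097206)) [567.22924399  72.67428419 130.        ]
[[637. 393.  20.]
 [713. -56.  20.]
 [480. -97.  20.]
 [403. 355.  20.]]
[np.float64(237.0), np.float64(456.0), np.float64(237.0), np.float64(458.0)]
ctr [558.2661241  148.86388739  20.        ]
yaw 0.16689666158067665
pivot [559.88633398 137.07086352 120.        ] 164.25675241994878
knob 57.54890297050962 -165.28240143527265
tab -4.470904766444303 -90.7830798650763
piv -0.3613946157615668 -11.898314421600132
```

```bash
cat > ov.py <<'E'
from h import *
import pickle,itertools
yaw=0.167
ex=np.array([np.cos(yaw),np.sin(yaw),0]);ey=np.array([-ex[1],ex[0],0]);ez=np.array([0,0,1.])
def box(tab,a):
    # hinge: 74 mm +x, 45 below closed; rotate by a about hinge
    tab=np.array(tab,float); H=tab+74*ex-45*ez
    P=[]
    for sx,sy,sz in itertools.product((-6,6),(-7,7),(-15,13)):
        lx=-74+sx; lz=45+sz
        # front goes up: 
        x=lx*np.cos(a)+lz*np.sin(a); z=-lx*np.sin(a)+lz*np.cos(a)
        P.append(H+x*ex+sy*ey+z*ez)
    return np.array(P),H
def draw(c,crop,k,P,f,pts=()):
    x0,y0,x1,y1=crop
    im=cv2.resize(c['frame'][y0:y1,x0:x1,::-1],None,fx=k,fy=k,interpolation=cv2.INTER_CUBIC)
    q=(proj(c,P)-[x0,y0]+.5)*k-.5
    for i in range(8):
        for j in range(i):
            if bin(i^j).count('1')==1: cv2.line(im,tuple(map(int,q[i].round())),tuple(map(int,q[j].round())),(0,255,255),1)
    for p in pts:
        u=(proj(c,p)[0]-[x0,y0]+.5)*k-.5; cv2.circle(im,tuple(map(int,u.round())),3,(0,255,0),-1)
    cv2.imwrite(f,im)
E
python3 - <<'E'
from ov import *
ct=pickle.load(open('top0.pkl','rb'));cs=pickle.load(open('side0.pkl','rb'))
P,H=box([574,60,130],0.06)
k=[642,-5,130]
draw(ct,(200,130,260,180),10,P,'pics/o1.png',[H,k])
draw(cs,(190,170,240,220),10,P,'pics/o2.png',[H,k])
a=cv2.imread('pics/o1.png');b=cv2.imread('pics/o2.png')
a=cv2.resize(a,None,fx=.66,fy=.66);b=cv2.resize(b,None,fx=.66,fy=.66);
h=np.zeros((330,740,3),np.uint8);h[:a.shape[0],:a.shape[1]]=a;h[:b.shape[0],400:400+b.shape[1]]=b
cv2.imwrite('pics/o3.png',h)
E
```

```text
(no output)
```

View pics/o3.png

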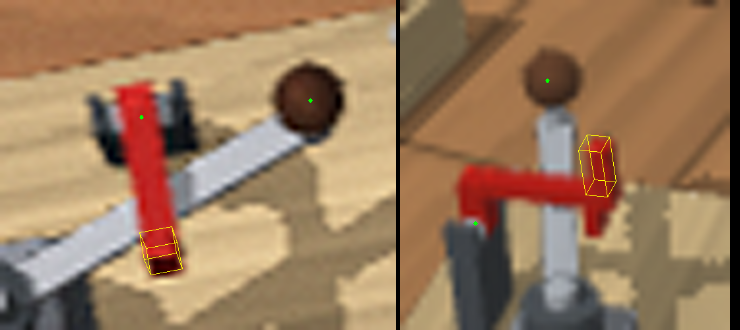

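Side view: the tab stands at about (220,193) in the raw image, with its lip hanging below it. The modelled tab box fits both views at about (571.5, 60, 132), and the knob is at (642,-5,130), which is 164 mm from the pivot against the stated 165. I'll move above the tab, jaws along the press y, half open.

apply_moves([
  [12.5, 25.15, 0],
  [12.5, 25.15, 0],
  [12.5, 25.15, 0],
  [12.5, 25.15, 0],
  [12.5, 25.15, 0],
  [12.5, 25.15, 0],
  [12.5, 25.15, 0],
  [12.5, 25.15, 0],
  [12.5, 25.15, 0],
  [12.5, 25.15, 0],
  [12.5, 25.15, 0],
  [12.5, 25.15, 0],
  [12.5, 25.15, 0],
  [12.5, 25.15, 0],
  [12.5, 25.15, 0],
  [12.5, 25.15, 0],
], yaw=[-2.5, -2.5, -2.5, -2.5, -2.5, -2.5, -2.5, -2.5, -2.5, -2.5, -2.5, -2.5, -2.5, -2.5, -2.5, -2.5], jaw=[0, 0, 0, 0, 0, 0, 0, 0, 0, 0, 0, 0, 0, 0, 0, 0])

```text
t: 2.1
eef_pos: [571.0, 59.1, 214.3]
tcp_rot: [-1.885, 1.57, 1.42]
ft_force: [0.5, 0.2, 0.0]
opening: 0.498
```

```bash
cat > st.py <<'E'
from h import *
def st():
    s=env.state();R=Ro.from_euler('xyz',s['tcp_rot']).as_matrix()
    print('t',round(s['t'],2),'pos',s['eef_pos'].round(1),'jawang',np.degrees(np.arctan2(R[1,1],R[0,1])).round(1)%180,'down',R[2,0].round(3),'q',s['joints'].round(2),'F',s['ft_force'].round(1),'M',s['moment'].round(2),'open',round(s['opening']*95,1)); return s
def both(f,ct=(180,110,280,200),cs=(170,140,260,230),P=None):
    a=snap('top');b=snap('side')
    o=[]
    for c,r in((a,ct),(b,cs)):
        x0,y0,x1,y1=r;k=390/(x1-x0)
        o.append(cv2.resize(cv2.resize(c['frame'][y0:y1,x0:x1,::-1],None,fx=k,fy=k,interpolation=cv2.INTER_CUBIC),(390,390*(y1-y0)//(x1-x0))))
    h=max(i.shape[0] for i in o);o=[cv2.copyMakeBorder(i,0,h-i.shape[0],0,10,0) for i in o]
    cv2.imwrite(f,np.hstack(o)); return a,b
E
python3 - <<'E'
from st import *
st();both('pics/a1.png')
E
```

```text
t 2.1 pos [571.   59.1 214.3] jawang 99.4 down -1.0 q [-0.01  0.42  1.69  0.    1.04  1.39] F [0.5 0.2 0. ] M [ 0.02 -0.01  0.  ] open 47.4
```

View pics/a1.png

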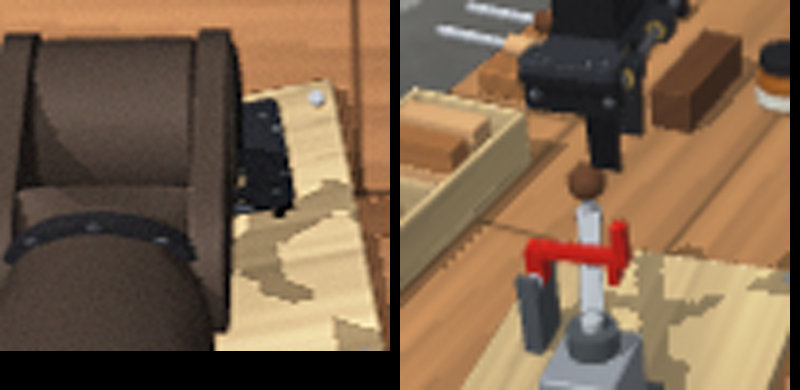

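The gripper is above the tab in the side view, with the fingertip midpoint around (618,148) and the tab at (620,240). Descending now.

apply_moves([
  [0, 0, -1.3],
  [0, 0, -2.6],
  [0, 0, -3.6],
  [0, 0, -3.8],
  [0, 0, -3.8],
], yaw=[0, 0, 0, 0, 0], jaw=[0, 0, 0, 0, 0])

```text
t: 2.82
eef_pos: [571.4, 59.4, 119.7]
tcp_rot: [-2.125, 1.57, 1.18]
ft_force: [-0.0, -0.4, 0.4]
opening: 0.502
```

Run:
```python
from st import *
st();both('pics/a2.png',cs=(185,160,245,220))
```

```text
t 2.83 pos [571.4  59.4 119.7] jawang 99.4 down -1.0 q [-0.01  0.53  1.78  0.    0.82  1.39] F [-0.  -0.4  0.4] M [ 0.01  0.03 -0.03] open 47.7
```

View pics/a2.png

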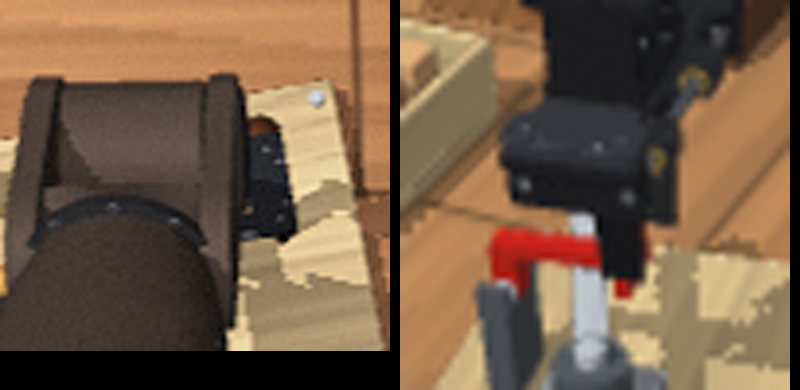

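The near finger at (622,250) straddles the tab, with a red edge visible at its right and the lip below it. Closing.

apply_moves([
  [0, 0, 0],
  [0, 0, 0],
  [0, 0, 0],
  [0, 0, 0],
  [0, 0, 0],
], yaw=[0, 0, 0, 0, 0], jaw=[1, 1, 1, 1, 1])

```text
t: 3.55
eef_pos: [571.8, 58.4, 120.5]
tcp_rot: [2.668, 1.569, -0.309]
ft_force: [0.4, -7.4, 1.9]
opening: 0.144
```

Run:
```python
from st import *
st();both('pics/a3.png',cs=(185,160,245,220))
yaw=.167
for a in (0,.3,.6,.9,1.2,1.5,1.8,2.05):
    x=-74*np.cos(a)+45*np.sin(a)+74; z=74*np.sin(a)+45*np.cos(a)-45
    print(a,(np.array([x*np.cos(yaw),x*np.sin(yaw),z])/25).round(2).tolist())
```

```text
t 3.55 pos [571.8  58.4 120.5] jawang 99.4 down -1.0 q [-0.01  0.53  1.78 -0.    0.82  1.39] F [ 0.4 -7.4  1.9] M [-1.47  0.06 -0.04] open 13.7
0 [0.0, 0.0, 0.0]
0.3 [0.65, 0.11, 0.79]
0.6 [1.51, 0.25, 1.36]
0.9 [2.49, 0.42, 1.64]
1.2 [3.52, 0.59, 1.61]
1.5 [4.48, 0.76, 1.28]
1.8 [5.31, 0.9, 0.67]
2.05 [5.84, 0.98, -0.0]
```

View pics/a3.png

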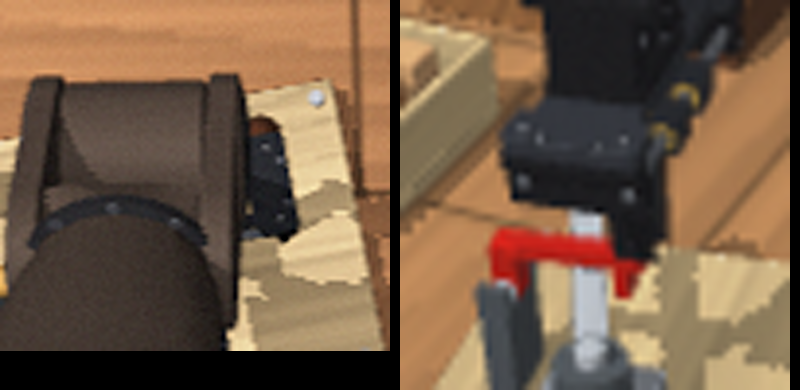

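Gripped (13.7 mm against the 14 mm tab). Following the first part of the arc, then I'll check.

apply_moves([
  [0.3, 0.02, 0.4],
  [0.65, 0.08, 0.8],
  [1.05, 0.15, 1.1],
  [1.5, 0.22, 1.36],
  [1.5, 0.22, 1.36],
], yaw=[0, 0, 0, 0, 0], jaw=[1, 1, 1, 1, 1])

```text
t: 4.28
eef_pos: [610.3, 64.2, 155.1]
tcp_rot: [2.903, 1.567, -0.074]
ft_force: [1.2, 2.2, 1.2]
opening: 0.143
```

Run:
```python
from st import *
st();both('pics/a4.png',cs=(185,150,245,210))
```

```text
t 4.28 pos [610.3  64.2 155.1] jawang 99.4 down -1.0 q [-0.    0.54  1.66 -0.    0.95  1.4 ] F [1.2 2.2 1.2] M [ 0.36 -0.14  0.04] open 13.6
```

View pics/a4.png

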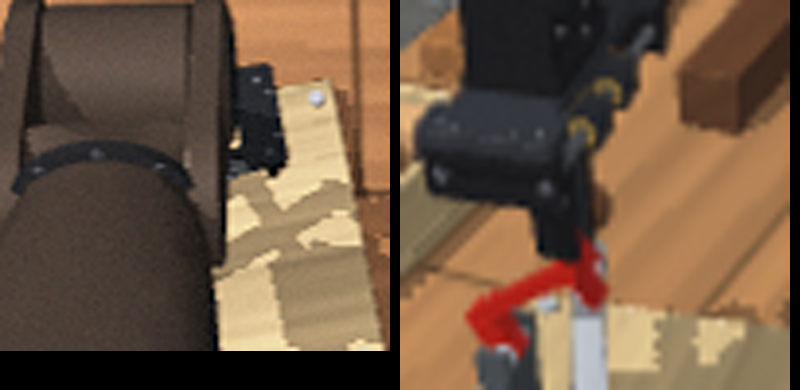

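The catch plate has tilted up (front end now at (590,270)) and the grip holds. Continuing over the top.

apply_moves([
  [0.49, 0.08, 0.17],
  [0.98, 0.17, 0.28],
  [1.5, 0.26, 0.3],
  [2.01, 0.34, 0.25],
  [2.5, 0.43, 0.12],
  [2.97, 0.51, -0.08],
  [3.4, 0.58, -0.36],
  [3.8, 0.65, -0.69],
  [4.1, 0.7, -1.03],
  [4.33, 0.73, -1.36],
  [4.33, 0.73, -1.36],
], yaw=[0, 0, 0, 0, 0, 0, 0, 0, 0, 0, 0], jaw=[1, 1, 1, 1, 1, 1, 1, 1, 1, 1, 1])

```text
t: 5.75
eef_pos: [721.2, 82.7, 121.4]
tcp_rot: [3.005, 1.561, 0.028]
ft_force: [4.9, 2.2, 3.8]
opening: 0.145
```

Run:
```python
from st import *
st();both('pics/a5.png',cs=(180,150,240,210))
```

```text
t 5.75 pos [721.2  82.7 121.4] jawang 99.4 down -1.0 q [0.02 0.72 1.38 0.   1.03 1.43] F [4.9 2.2 3.8] M [ 0.24 -0.76 -0.01] open 13.7
```

View pics/a5.png

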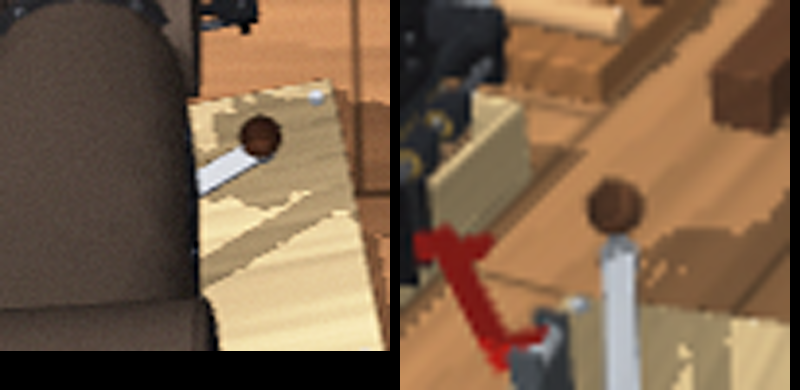

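The catch leans well back in the side view, tab at (420,240), about 2.05 rad by the gripper's path, and the lever is still at rest. Releasing, rising and turning to the knob.

apply_moves([
  [0, 0, 0],
  [0, 0, 0],
  [0, 0, 0],
  [0, 0, 2],
  [0, 0, 3.6],
  [0, 0, 3.7],
  [-3.18, -3.5, 3.7],
  [-3.18, -3.5, 3.7],
  [-3.18, -3.5, 3.7],
  [-3.18, -3.5, 3.7],
  [-3.18, -3.5, 3.7],
  [-3.18, -3.5, 3.7],
  [-3.18, -3.5, 3.7],
  [-3.18, -3.5, 3.7],
  [-3.18, -3.5, 3.7],
  [-3.18, -3.5, 3.7],
  [-3.18, -3.5, 3.7],
], yaw=[0, 0, 0, 0, 0, 0, 1.7, 3.4, 5.1, 6.8, 8.5, 10.2, 11.9, 13.6, 14.6, 14.6, 14.6], jaw=[0, 0, 0, 0, 0, 0, 0, 0, 0, 0, 0, 0, 0, 0, 0, 0, 0])

```text
t: 7.98
eef_pos: [641.3, -4.8, 213.6]
tcp_rot: [3.09, 1.56, 1.639]
ft_force: [-0.9, -0.6, -0.3]
opening: 0.496
```

Run:
```python
from st import *
s=st();a,b=both('pics/a6.png',cs=(170,120,260,210))
print(proj(b,s['eef_pos']))
```

```text
t 7.97 pos [641.3  -4.8 213.6] jawang 6.9 down -1.0 q [-0.11  0.52  1.52  0.01  1.11 -0.24] F [-0.9 -0.6 -0.3] M [ 0.02 -0.08  0.03] open 47.2
[[210.18395897 161.5392271 ]]
```

View pics/a6.png

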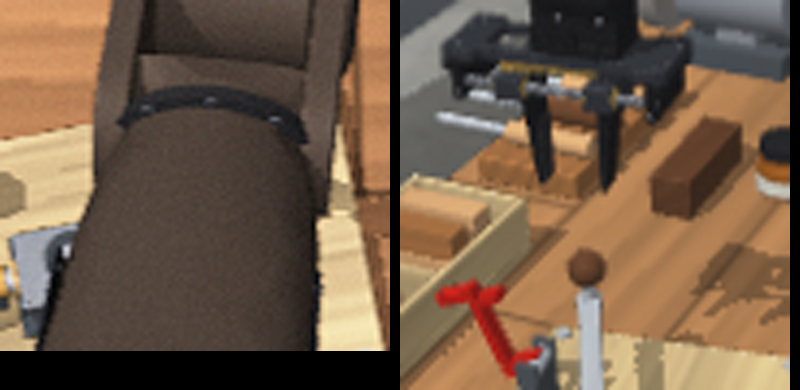

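The catch stayed open (tab at (460,295) in the side view), and the fingers sit above the knob at (587,268). Descending and closing on the knob.

apply_moves([
  [0, 0, -1.5],
  [0, 0, -3],
  [0, 0, -3.9],
  [0, 0, -3.95],
  [0, 0, -3.95],
  [0, 0, -3.95],
  [0, 0, -3.95],
  [0, 0, -3.95],
  [0, 0, -3.95],
], yaw=[0, 0, 0, 0, 0, 0, 0, 0, 0], jaw=[0, 0, 0, 0, 0, 1, 1, 1, 1])

```text
t: 9.2
eef_pos: [641.6, -4.8, 115.8]
tcp_rot: [2.963, 1.561, 1.513]
ft_force: [-2.2, -0.8, 5.3]
opening: 0.322
```

Run:
```python
from st import *
s=st();a,b=both('pics/a7.png',cs=(170,140,260,230))
pv=np.array([560,137.]);k=s['eef_pos'][:2];r=k-pv;print(np.linalg.norm(r))
for a in (.1,.2,.3,.4,.5,.6,.7,.8,.84):
    R=np.array([[np.cos(a),np.sin(a)],[-np.sin(a),np.cos(a)]]);print(a,((R@r-r)/25).round(2))
```

```text
t 9.2 pos [641.6  -4.8 115.8] jawang 6.9 down -1.0 q [-0.11  0.62  1.61  0.01  0.91 -0.24] F [-2.2 -0.8  5.3] M [-0.03  0.22  0.01] open 30.6
163.62390262286516
0.1 [-0.58 -0.3 ]
0.2 [-1.19 -0.54]
0.3 [-1.82 -0.71]
0.4 [-2.47 -0.82]
0.5 [-3.12 -0.87]
0.6 [-3.77 -0.85]
0.7 [-4.42 -0.77]
0.8 [-5.06 -0.62]
0.84 [-5.31 -0.54]
```

View pics/a7.png

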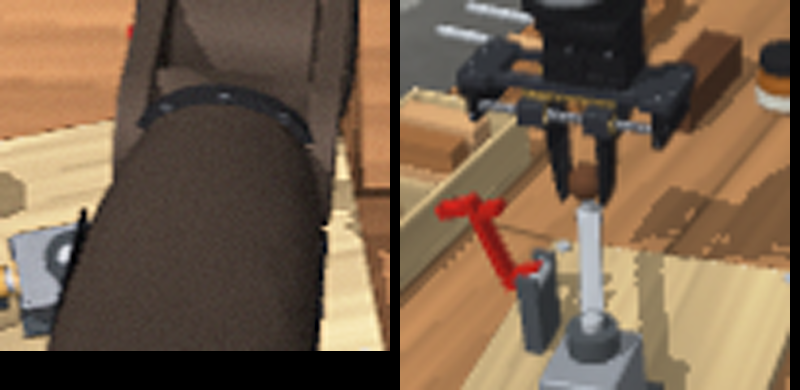

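The knob is held, but the 30.6 mm opening says the pads sit about 4 mm above its centre. I'll re-seat them lower.

apply_moves([
  [0, 0, 0],
  [0, 0, -0.2],
  [0, 0, -0.25],
  [0, 0, -0.25],
  [0, 0, -0.25],
  [0, 0, -0.25],
  [0, 0, -0.25],
], yaw=[0, 0, 0, 0, 0, 0, 0], jaw=[0.3, 0.3, 0.3, 0.3, 1, 1, 1])

```text
t: 10.18
eef_pos: [641.5, -4.9, 109.4]
tcp_rot: [2.994, 1.561, 1.544]
ft_force: [1.1, 1.1, -3.1]
opening: 0.325
```

apply_moves([
  [-0.3, -0.16, 0],
  [-0.58, -0.3, 0],
  [-0.88, -0.43, 0],
  [-1.19, -0.54, 0],
  [-1.5, -0.63, 0],
  [-1.82, -0.71, 0],
  [-1.82, -0.71, 0],
], yaw=[0, 0, 0, 0, 0, 0, 0], jaw=[1, 1, 1, 1, 1, 1, 1])

```text
t: 11.05
eef_pos: [596.3, -22.3, 109.5]
tcp_rot: [2.827, 1.56, 1.377]
ft_force: [4.5, 3.6, -6.3]
opening: 0.319
```

Run:
```python
from st import *
s=st();a,b=both('pics/a8.png',cs=(170,140,260,230))
```

```text
t 11.05 pos [596.3 -22.3 109.5] jawang 6.9 down -1.0 q [-0.15  0.57  1.74  0.01  0.83 -0.28] F [ 4.5  3.6 -6.3] M [ 0.57 -0.97  0.05] open 30.4
```

View pics/a8.png

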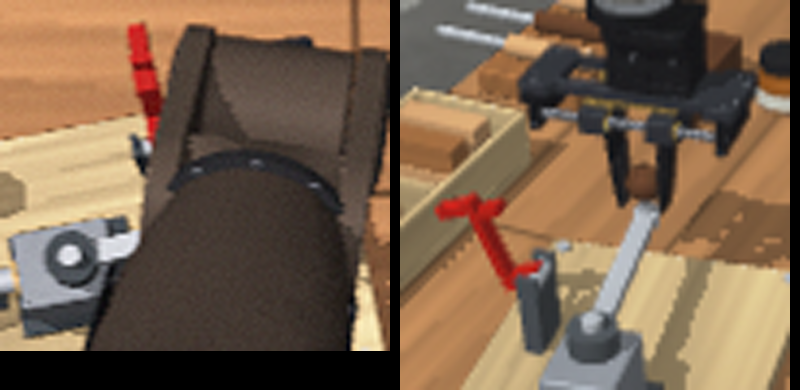

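The lever follows, with the knob held at (640,180) in the side view and the catch still back. Continuing to near the stop.

apply_moves([
  [-0.33, -0.06, 0.04],
  [-0.65, -0.11, 0.06],
  [-0.98, -0.14, 0.06],
  [-1.3, -0.16, 0.06],
  [-1.63, -0.15, 0.06],
  [-1.95, -0.14, 0.06],
  [-2.28, -0.1, 0.06],
  [-2.6, -0.06, 0.06],
  [-2.92, 0.01, 0.06],
  [-3.24, 0.09, 0.06],
  [-3.24, 0.09, 0.06],
], yaw=[0, 0, 0, 0, 0, 0, 0, 0, 0, 0, 0], jaw=[1, 1, 1, 1, 1, 1, 1, 1, 1, 1, 1])

```text
t: 12.52
eef_pos: [516.0, -20.2, 110.0]
tcp_rot: [2.696, 1.56, 1.246]
ft_force: [10.0, -2.2, -21.9]
opening: 0.326
```

Run:
```python
from st import *
s=st();a,b=both('pics/a9.png',ct=(110,120,250,240),cs=(165,155,275,265))
print(s['qvel'].round(3));r=s['eef_pos'][:2]-[560,137];r0=np.array([641.5,-4.9])-[560,137]
print(np.arctan2(r0[1],r0[0])-np.arctan2(r[1],r[0]),np.linalg.norm(r))
```

```text
t 12.53 pos [516.  -20.2 110. ] jawang 6.9 down -1.0 q [-0.17  0.48  1.94  0.02  0.73 -0.31] F [ 10.   -2.2 -21.9] M [-0.36 -1.7   0.01] open 31.0
[-0.003  0.005 -0.012 -0.     0.003  0.   ]
0.7940271590034513 163.26885811109526
```

View pics/a9.png

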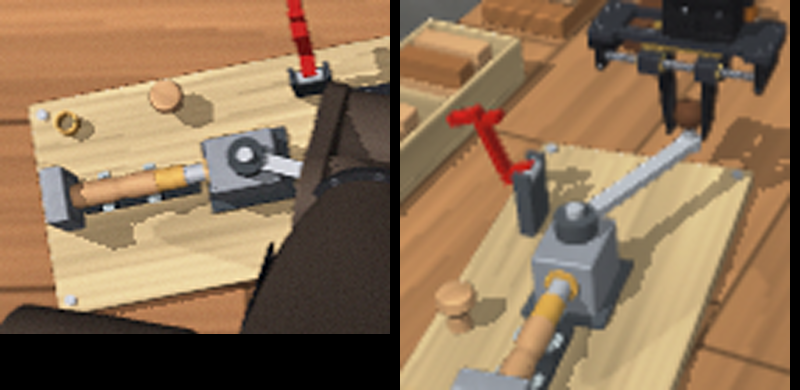

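The ram has squeezed: the nose meets the ferrule at (195,172) in the top view. Lever is about 0.79 rad by the gripper path. Fx is near the expected spring load, but there's 22 N downwards from my raise. I'll lower slightly and press a few mm more to confirm the stop.

apply_moves([
  [-0.05, 0.02, -0.08],
  [-0.12, 0.03, -0.08],
  [-0.16, 0.04, -0.08],
  [-0.16, 0.04, -0.08],
], yaw=[0, 0, 0, 0], jaw=[1, 1, 1, 1])

```text
t: 13.12
eef_pos: [515.2, -20.1, 109.3]
tcp_rot: [2.126, 1.557, 0.675]
ft_force: [10.2, -1.8, 1.6]
opening: 0.322
```

Run:
```python
from st import *
s=st();r=s['eef_pos'][:2]-[560,137];r0=np.array([641.5,-4.9])-[560,137]
print(np.arctan2(r0[1],r0[0])-np.arctan2(r[1],r[0]),np.linalg.norm(r))
```

```text
t 13.12 pos [515.2 -20.1 109.3] jawang 6.9 down -1.0 q [-0.17  0.48  1.94  0.02  0.71 -0.31] F [10.2 -1.8  1.6] M [-0.45 -1.66 -0.01] open 30.6
0.7991551321792709 163.34378687403049
```

apply_moves([
  [-0.15, 0.04, 0],
  [-0.3, 0.08, 0],
  [-0.3, 0.08, 0],
  [-0.3, 0.08, 0],
], yaw=[0, 0, 0, 0], jaw=[1, 1, 1, 1])

```text
t: 13.62
eef_pos: [513.2, -19.4, 109.8]
tcp_rot: [1.721, 1.546, 0.27]
ft_force: [27.6, -4.4, -19.6]
opening: 0.324
```

Run:
```python
from st import *
s=st();a,b=both('pics/b1.png',ct=(110,120,250,240),cs=(165,155,275,265));s=st()
save(b,'pics/b2.png',(150,165,270,285),5)
r=s['eef_pos'][:2]-[560,137];r0=np.array([641.5,-4.9])-[560,137]
print(np.arctan2(r0[1],r0[0])-np.arctan2(r[1],r[0]),np.linalg.norm(r))
```

```text
t 13.62 pos [513.2 -19.4 109.8] jawang 6.9 down -1.0 q [-0.17  0.47  1.96  0.02  0.69 -0.3 ] F [ 27.6  -4.4 -19.6] M [-0.87 -4.14  0.02] open 30.7
t 13.72 pos [513.3 -19.4 109.9] jawang 6.9 down -1.0 q [-0.17  0.47  1.96  0.02  0.69 -0.3 ] F [ 26.7  -3.6 -19.5] M [-0.88 -4.17 -0.03] open 30.3
0.8116338064733553 163.27114394214118
```

View pics/b1.png

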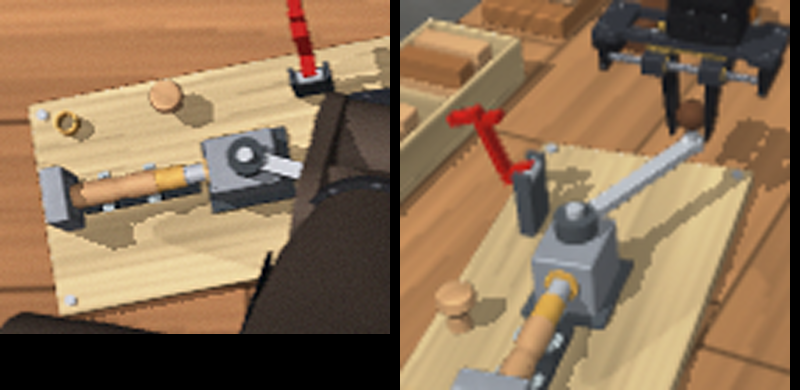

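View pics/b2.png

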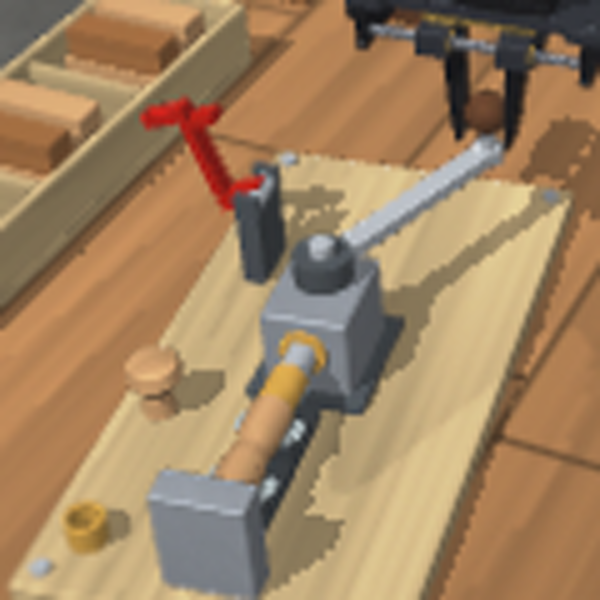

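The Fx jump from 10 to 27 N confirms the stop. The handle lies straight in its saddles with the nose on the ferrule at (300,352), and the catch stays back. Easing the vertical load slightly and settling.

apply_moves([
  [-0.17, 0.03, -0.04],
  [-0.17, 0.03, -0.05],
  [-0.17, 0.03, -0.05],
  [-0.17, 0.03, -0.05],
  [-0.17, 0.03, -0.05],
  [-0.17, 0.03, -0.05],
], yaw=[0, 0, 0, 0, 0, 0], jaw=[1, 1, 1, 1, 1, 1])

```text
t: 14.48
eef_pos: [513.7, -19.6, 109.4]
tcp_rot: [1.59, 1.536, 0.139]
ft_force: [22.9, -1.6, -13.6]
opening: 0.325
```

Run:
```python
from st import *
s=st();c=snap('side');s=st();print(s['qvel'].round(3))
save(c,'pics/b3.png',(150,165,270,285),5)
```

```text
t 14.47 pos [513.7 -19.6 109.4] jawang 6.9 down -0.999 q [-0.17  0.47  1.96  0.02  0.68 -0.3 ] F [ 22.9  -1.6 -13.6] M [-0.27 -3.47  0.02] open 30.9
t 14.53 pos [513.7 -19.6 109.4] jawang 6.9 down -0.999 q [-0.17  0.47  1.96  0.02  0.68 -0.3 ] F [ 22.4  -0.9 -13.8] M [-0.25 -3.45  0.01] open 30.7
[-0.    -0.001 -0.001  0.001  0.002 -0.002]
```

View pics/b3.png

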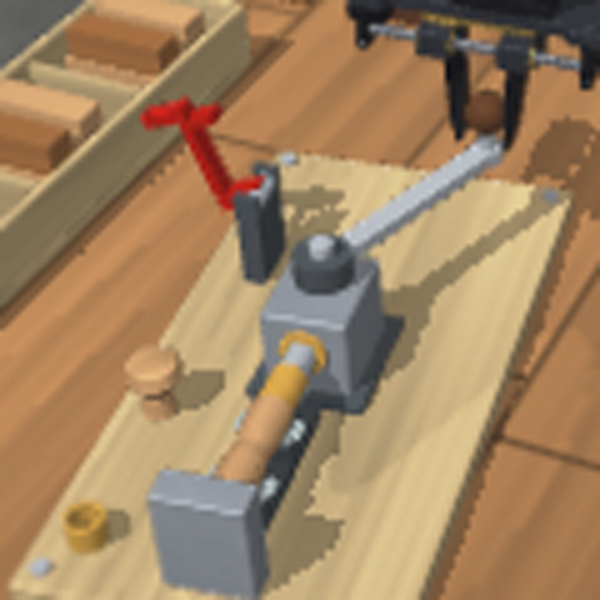

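The picture is unchanged and steady: knob held at (487,108), catch leaning back at (170,112), nose on the ferrule at (300,352). Handing in.

```bash
python3 -c "
from cell import env
print(env.job_done())"
```

```text
the job is handed in; nothing more can be done
None
```

I flipped the red catch over by its tab and left it open, then gripped the ball knob and pulled the lever to its stop. I handed the job in at about 14.5 s with the arm still holding it there; no verdict was reported.

- **Catch:** it leans back at about 2.05 rad, judged from the gripper's path, and it looked unchanged in every later picture.
- **Lever:** it is at about 0.80 rad by the gripper's position. The pull force jumped from 10 N to 27 N when I pressed further, which confirms the stop. At hand-in the pull was about 22 N, the joints were still, and the grip opening was about 31 mm on the 32 mm ball.
- **Handle:** it lies straight in its saddles with the nose on the ferrule. I judged this by eye; I had no way to measure the squeeze force directly.
- **Other things on the bench:** the drawer knob and ferrule on the press board looked undisturbed in the last picture. The arm passed well above the rest, but I did not check them again at the end.
- **Leftover load:** about 14 N of downward force on the gripper remained, because the pads sit slightly off the ball's centre. It was steady at hand-in.

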